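# Send a housing into the test station

### The arm

A 6-joint arm with a two-finger parallel gripper is mounted at the origin on the work surface. World frame = base frame: x ahead of the robot, y to its left, z up, the work surface at z = 0. Lengths are in mm, angles in rad, forces in N, time in s.
With the tool pointing down it reaches from about 300 to 850 mm from the base axis. Payload 5.4 kg.
Tool frame: the origin (TCP) lies at the very end of the fingers, on their centre line; the grasp point (between the pads) lies env.tcp_to_grasp behind it (env.tcp_to_grasp is the distance from the TCP to the grasp point, in mm); z points along the fingers, y is the line along which they close (so a half turn about z gives the same grasp; the last joint's range is limited). The gripper opens to 85 mm and grips with 20 to 120 N. Pads are 22 mm wide; open, the fingers measure 114 mm over their backs; the gripper's body (76 mm by 85 mm) begins 54 mm behind the grasp point. The pads swing forward as they close: fully open they stand 13 mm farther back than shut.
Start: joints at [-1.427, 0.158, 1.597, -0, 1.386, -0.21], TCP at [199.193, -539.378, 231.299] pointing down, gripper open.
Joint ranges: [-2.91, 2.91], [-0.94, 2.29], [0.18, 2.7], [-1.29, 4.43], [0.17, 2.64], [-3, 3]. Speed limits (rad/s): [2.57, 2.57, 3.14, 3.14, 3.14, 3.14].

### API

Orientations are given as a unit quaternion [w, x, y, z].
In Python, from workcell import get_state, imaging, ticket, env gives the robot as it stands.
- The arm moves only by the tool step_arm, never from a script. Its argument "increments" is a list of rows, each a list of 3 entries, a list of its own where there are three numbers: the shift along the tool's x, y, z as a fraction of full scale, then the turn, a rotation vector about the tool's x, y, z as a fraction of full scale, then the closure, from 0 (fully open) to 1 (shut). In form: [[[dx, dy, dz], [ax, ay, az], fingers], ...]. A call has exactly 5 rows; each row is the pose to reach, as a shift and turn from the pose commanded when the call began, along the tool's axes at that moment, turning the shorter way round; what a row does not reach only later rows make up. Full scale, the value 1, is 500 mm for a shift and pi rad for a turn. A row lasts 1/8 s, in which the tool goes at most 62.5 mm and 10.7 degrees, less where a joint would pass 70% of its speed; a pose out of reach is approached as far as the arm can. A call with a number of a shift or a turn outside -1 to 1 is refused whole. A call with a gripper value outside its range is refused whole. The fingers move at their own pace and stop on an object; "newtons" is the grip in N (left out, the last holds). Time passes only in rows, so rows that repeat a pose let the fingers close, or fill a call up. It gives the time, the measured TCP pose, the force, the opening and the grip force at its end, in the units of the state.
- get_state(): the state, without advancing time (a new reading comes with each control period).
- imaging.read_camera(name): name is "side" or "top" or "wrist"; returns (picture, depth): 384x512x3 uint8, red, green, blue; 384x512 float32, mm along the optical axis (not along the pixel's ray), 0 where there is no reading.
- imaging.camera_model(name): a dict with "fx", "fy", "cx", "cy" (pixels), "origin" and "rotation" of the camera in the world. Camera axes: x right, y down, z forward; pixel columns grow to the right and rows downward; lengths in mm; the calibration is good to about 2 mm. A picture is of the moment at which its call begins: read the wrist's pose just before it. camera_model takes no time and is no camera call; for the wrist camera it gives the pose at the moment of the call.
- ticket.sign_off(): hands the job in; it is judged then, once.
The state is a dict: "clock": time; "qpos": joint angles; "joint_vel": joint speeds; "joint_torque": joint torques, N m; "tcp_pos": TCP position; "ee_rot": TCP orientation; "contact_force": force on the tool from outside, world axes, zero at the start; "ft_torque": the same for the moment, N m; "grip_width": finger opening in mm; "grip_force": force on a finger pad.
Only numpy, scipy, OpenCV 4.12 (cv2) and the standard library are available. Lean on these libraries where they do the work, as an engineer would, in place of code of your own. Each camera call takes 0.05 s, during which the arm holds its last target. There are 200 camera calls.

### The job

A white housing sits in the nest of the pulled-out slide of the test station. With the fingertips, push the blue plate of the slide until the slide is fully home, then push the yellow-framed cover down until it is fully shut, then press the green start button all the way down, let it go and move clear. The housing must stay seated in its nest; do not press the red stop button, and do not pick up or shift anything else on the bench.

Things in the scene. Friction and masses are not known exactly. Their poses are not given: they have to be found in the camera images.
- station: Fixed test station: grey base 160 mm deep (x) by 170 mm wide (y), aluminium side walls 15 mm thick and a rear wall, top 80 mm above the bench, open front; a black connector block 50 mm high stands behind (to x = +127 mm). Origin: centre of its underside, on the bench. Its -x axis points out of the open front, towards the robot; the slide is pushed in along +x.
- slide (a joint): How far the slide is pulled out of the station's front, in m: 0 = fully home (hard stop), largest 0.08. It moves along the station's x axis, stays where it is left, and needs about 3 N to move.
- push_face (a point): Centre of the front face of the slide's blue push plate (upright, square to the station's x axis, 130 mm wide, 12 mm thick, from 17 to 65 mm above the bench). The point is 45 mm above the bench; with the slide home it is 92 mm in front of the station's origin, 12 mm proud of the walls. Axes as station. Push it along +x.
- nest (a point): Centre of the floor of the nest in the slide, 27 mm above the bench, 97 mm behind the push face. A black ridge 6 mm high frames a pocket of 64 by 48 mm.
- housing: White plastic housing, 60 (x) by 44 (y) by 30 mm high, 70 g, loose in the nest with 2 mm play all round. Origin: centre of its underside (on the nest floor when seated). It fits below the shut cover.
- cover (a joint): Angle of the hinged cover in rad: 0 = fully shut, lying flat on the walls (hard stop); it grows as the front edge rises, at most 1.5. The hinge is stiff: the cover stays at any angle and needs about 1 to 3 N on its front bar to move down.
- cover_hinge (a point): Middle of the cover's hinge line, at the top of the station's rear wall: 80 mm behind the station's origin (+x), 80 mm above the bench. The hinge line runs along the station's y axis. Its axes turn with the cover.
- cover_bar (a point): Middle of the outer face of the cover's yellow front bar (34 mm wide, 166 mm long, 10 mm thick; cover 160 mm from hinge to front edge, clear pane behind the bar). 143 mm from the hinge along the cover, 10 mm above its underside: 90 mm above the bench when shut. Axes turn with the cover: z is square to the outer face, up when shut, up and away from the open front when raised.
- start (a joint): Green start button: 0 = up, 0.006 m = fully down (hard stop). A spring pushes it back; fully down takes 5 N.
- start_top (a point): Centre of the top of the green start button (32 mm across), 67 mm above the bench when up, on a fixed grey box 70 by 70 by 45 mm high. It stands left or right of the station, where the stop button does not.
- stop (a joint): Red stop button, which must be left alone: 0 = up, 0.006 m = down.
- stop_top (a point): Centre of the top of the red stop button (32 mm across), 67 mm above the bench, on a fixed yellow box 70 by 70 by 45 mm high.
- spare: A second white housing, 60 by 44 by 30 mm, loose on the bench; leave it alone. Origin: centre of its underside.
- bin_blue: Loose blue parts bin, 120 by 90 by 55 mm high, with white parts in it; leave it alone. Origin: centre of its underside.
- bin_grey: Loose grey parts bin, 120 by 90 by 55 mm high, with orange parts in it; leave it alone. Origin: centre of its underside.
- bottle: Loose clear water bottle, 64 mm across, 190 mm high; leave it alone. Origin: centre of its underside.
- screwdriver: Loose screwdriver with a red handle, about 200 mm long, lying on the bench; leave it alone. Origin under its middle.
- gauge: Loose steel plug gauge standing on its 44 mm foot, 60 mm high; leave it alone. Origin: centre of its underside.
Mind the look-alikes: they are no part of the job. Several things look just like the part that bears start: the one meant starts farthest from the robot's base.

How it is judged (in metres and radians):
On the way, in this order (a step that is already met when the one before it is completed fails the run):
1. the slide is fully home, with the cover still up (value of joint slide below 0.004 m and value of joint cover above 0.3 rad), for 0.1 s.
2. the cover is fully shut over the slide (value of joint cover below 0.04 rad and value of joint slide below 0.004 m), for 0.1 s.
3. the green start button is pressed down, with slide and cover shut (all of step 2 and value of joint start above 0.0045 m), for 0.05 s.
At the end, for the whole second after the job is handed in: The slide is within 4 mm of fully home, the cover within 0.04 rad of shut, the start button has been pressed after that (more than 4.5 mm down) and is up again, and the housing still sits at rest in its nest (origin within 8 mm of the nest's centre, upright) (all of step 2 and value of joint start below 0.0015 m and distance between housing and nest below 0.008 m and angle between housing's own z axis and vertical below 0.15 rad and linear speed of housing below 0.02 m/s); the robot touches nothing.
It fails at once if the housing is lifted or knocked out of its nest (distance between housing and nest above 0.015 m or angle between housing's own z axis and vertical above 0.35 rad).
It fails at once if the start button is pressed before slide and cover are shut (value of joint start above 0.003 m and (value of joint cover above 0.06 rad or value of joint slide above 0.006 m)).
It fails at once if the red stop button is pressed (value of joint stop above 0.002 m).
It fails at once if another thing on the bench is shifted by more than 20 mm or picked up (distance of any of spare, bin_blue, bin_grey, bottle, screwdriver, gauge from where it was at the start of the episode above 0.02 m).
It also fails if it takes over 54 s, if anything falls off the work surface, if the arm or the gripper's body presses on something with over 40 N, if the wrist force passes 120 N, or if a joint passes its speed limit or range.

## Working session

There is one attempt and no reset: what is moved stays moved. The work goes in short steps, Python scripts to look and compute and a tool call to move; the robot and the scene stay as the last step left them, time stands still between calls to the robot, and variables do not carry over. Pictures are saved under pics/ and viewed, at most 10 in all, crops included, and the job is handed in when it is done.

Besides the shell and the picture viewer there is one more tool, called as name([rows], argument=value, ...), one row to a line, values as JSON. step_arm: Moves the arm, as the interface text tells. Its arguments: {"type":"object","properties":{"increments":{"type":"array","items":{"type":"array"}},"newtons":{"type":"number"}},"required":["increments"]}

```bash
mkdir -p pics; cat > h.py <<'E'
import numpy as np, cv2
from workcell import get_state, imaging, ticket, env
def grab(n):
    m=imaging.camera_model(n); p,d=imaging.read_camera(n); return p,d,m
def pts(d,m):
    v,u=np.indices(d.shape); c=np.stack([(u-m['cx'])/m['fx']*d,(v-m['cy'])/m['fy']*d,d],-1)
    return c@np.array(m['rotation']).T+np.array(m['origin'])
E
python3 - <<'E'
from h import *
ims=[]
for n in ('top','side'):
    p,d,m=grab(n); np.savez(n,p=p,d=d,P=pts(d,m)); print(n,m)
    cv2.imwrite(f'pics/{n}.png',cv2.resize(p[:,:,::-1],(768,576)))
s=get_state();print(s['tcp_pos'],s['ee_rot'],s['clock'],env.tcp_to_grasp)
E
```

```text
Traceback (most recent call last):
  File "h.py", line 7, in pts
    return c@np.array(m['rotation']).T+np.array(m['origin'])
           ~^~~~~~~~~~~~~~~~~~~~~~~~~~
ValueError: matmul: Input operand 1 has a mismatch in its core dimension 0, with gufunc signature (n?,k),(k,m?)->(n?,m?) (size 4 is different from 3)
```

```bash
cat > h.py <<'E'
import numpy as np, cv2
from scipy.spatial.transform import Rotation as R
from workcell import get_state, imaging, ticket, env
def rot(q): return R.from_quat(np.roll(q,-1))
def grab(n):
    m=imaging.camera_model(n); p,d=imaging.read_camera(n); return p,d,m
def pts(d,m):
    v,u=np.indices(d.shape); c=np.stack([(u-m['cx'])/m['fx']*d,(v-m['cy'])/m['fy']*d,d],-1)
    return c@rot(m['rotation']).as_matrix().T+np.array(m['origin'])
E
python3 - <<'E'
from h import *
for n in ('top','side'):
    p,d,m=grab(n); np.savez(n,p=p,d=d,P=pts(d,m)); print(n,m)
    cv2.imwrite(f'pics/{n}.png',cv2.resize(p[:,:,::-1],(768,576)))
s=get_state();print(s['tcp_pos'],s['ee_rot'],s['clock'],env.tcp_to_grasp,rot(s['ee_rot']).as_matrix())
E
```

```text
top {'fx': 410.08886053423385, 'fy': 410.08886053423385, 'cx': 252.8668178494631, 'cy': 184.82009286528978, 'origin': array([ 490.94755386,   30.05635827, 1300.07124973]), 'rotation': array([-0.01795055,  0.71371021, -0.69999631,  0.01734007])}
side {'fx': 410.69727021422665, 'fy': 410.69727021422665, 'cx': 256.47741082297364, 'cy': 186.7070142711846, 'origin': array([-73.7078921 , 874.01136624, 936.58281879]), 'rotation': array([ 0.13042474, -0.29392035,  0.85248158, -0.41215939])}
[ 199.12516474 -538.91132632  230.53502854] [-7.50893592e-04  9.84394207e-01  1.75975796e-01  2.66925787e-05] 0.15 18.700000000000003 [[ 9.38065037e-01  3.46459149e-01 -2.11726156e-04]
 [ 3.46459069e-01 -9.38063911e-01  1.48774510e-03]
 [ 3.16830235e-04 -1.46895611e-03 -9.99998871e-01]]
```

View pics/top.png

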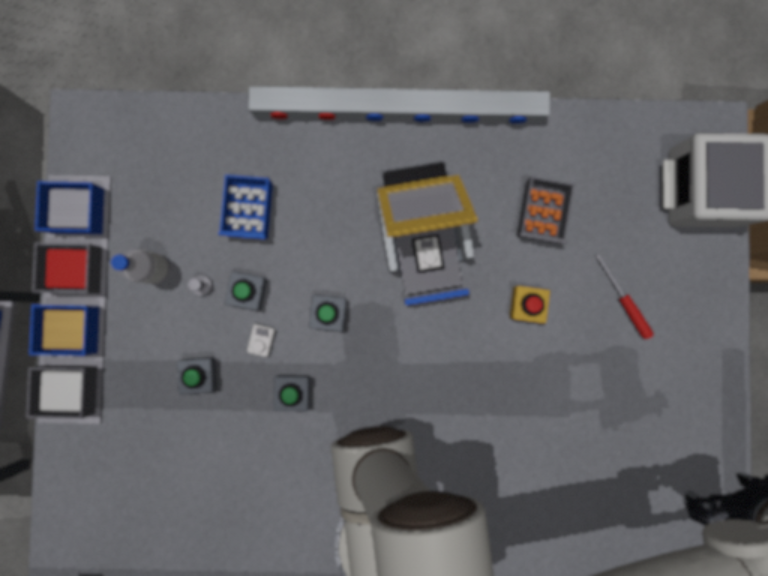

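View pics/side.png

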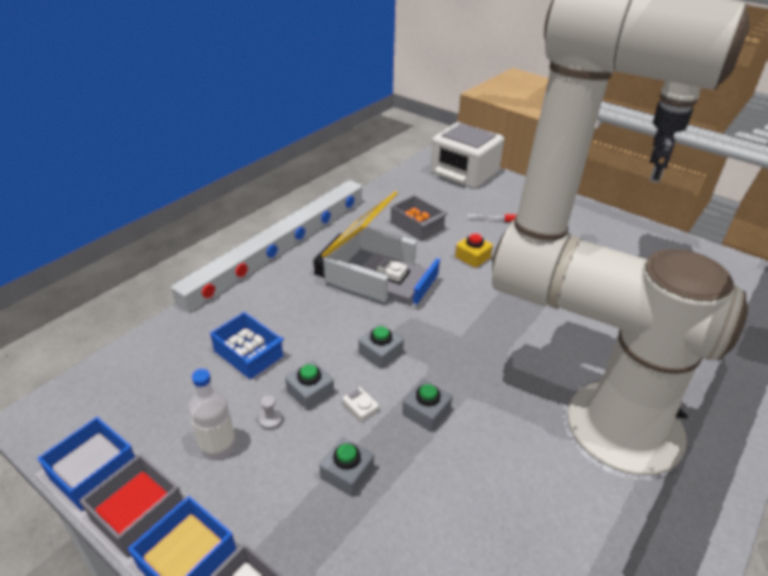

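Top view (768 px wide): the station is at about (430,220), the blue plate at (436,297) and the raised yellow cover at (427,205). Four green buttons are at (242,290), (326,313), (192,377) and (290,395), and the red one is at (533,304). The side view shows the same layout, with the cover raised steeply.

```bash
python3 - <<'E'
from h import *
for n in ('top','side'):
    z=np.load(n+'.npz');p,P,d=z['p'],z['P'],z['d'];hsv=cv2.cvtColor(p,cv2.COLOR_RGB2HSV)
    for c,lo,hi in (('green',(50,120,30),(75,255,255)),('yellow',(15,130,90),(32,255,255)),('blue',(105,150,60),(125,255,255))):
        k,l,st,ce=cv2.connectedComponentsWithStats(cv2.inRange(hsv,lo,hi))
        for i in range(1,k):
            if st[i,4]<35: continue
            q=P[(l==i)&(d>0)]
            if not len(q) or abs(np.median(q[:,1]))>500 or np.median(q[:,0])>830: continue
            print(n,c,st[i,4],ce[i].round(),'med',np.median(q,0).round(),'zmax',np.percentile(q[:,2],[5,95]).round(),'r',round(float(np.hypot(*np.median(q,0)[:2]))))
            if (c=='blue' and n=='top'):
                t=q[q[:,2]>50]
                if len(t)>10:
                    r=cv2.minAreaRect(t[:,:2].astype(np.float32));print('  rect',r)
            if c=='yellow' and st[i,4]>150:
                qc=q.mean(0);u,s,v=np.linalg.svd(q-qc,full_matrices=False);print('  plane n',v[2].round(3),'c',qc.round(),'res',s[2]/len(q)**.5)
E
```

```text
top green 94 [161. 193.] med [522. 307.  67.] zmax [58. 71.] r 606
top green 87 [217. 208.] med [481. 138.  67.] zmax [59. 70.] r 500
top green 98 [127. 251.] med [347. 403.  66.] zmax [59. 70.] r 531
top green 96 [193. 263.] med [315. 206.  66.] zmax [57. 70.] r 376
top yellow 883 [285. 140.] med [660. -56. 188.] zmax [ 92. 205.] r 662
  plane n [-0.74  -0.136 -0.658] c [677. -54. 163.] res 11.749838543656459
top yellow 339 [352. 203.] med [ 504. -267.   45.] zmax [39. 55.] r 570
  plane n [-0.02   0.036  0.999] c [ 505. -273.   45.] res 5.403023772917306
top blue 485 [164. 137.] med [699. 314.  32.] zmax [ 1. 56.] r 766
  rect ((692.13427734375, 309.0328674316406), (90.0090560913086, 121.57868957519531), 86.66104888916016)
top blue 129 [291. 198.] med [515. -84.  65.] zmax [ 1. 69.] r 522
  rect ((516.3981323242188, -83.57482147216797), (8.896198272705078, 122.79237365722656), 10.871479988098145)
side green 69 [254. 222.] med [474. 145.  66.] zmax [58. 70.] r 496
side green 85 [205. 248.] med [517. 316.  66.] zmax [59. 70.] r 606
side green 95 [285. 261.] med [310. 216.  66.] zmax [58. 70.] r 378
side green 132 [231. 302.] med [342. 410.  67.] zmax [57. 70.] r 534
side yellow 218 [237. 152.] med [651.   6. 182.] zmax [ 52. 205.] r 651
  plane n [0.723 0.145 0.676] c [669. -11. 159.] res 2.582475997549903
side yellow 284 [315. 168.] med [ 487. -248.   36.] zmax [11. 49.] r 547
  plane n [ 0.331 -0.585 -0.741] c [ 493. -255.   33.] res 11.484167951567937
side blue 173 [284. 187.] med [508. -66.  54.] zmax [28. 67.] r 512
side blue 841 [165. 230.] med [680. 321.  35.] zmax [10. 55.] r 752
```

```bash
cat >> h.py <<'E'
def go(p,yaw,tilt=0):
    "increments (fractions) from present pose to world p with station yaw/tilt"
    s=get_state();C=rot(s['ee_rot']);T=R.from_euler('z',yaw,degrees=True)*R.from_matrix(np.diag([1,-1,-1]))*R.from_rotvec([0,tilt,0])
    print('at',s['tcp_pos'].round(1),'t',s['clock'],'F',np.round(s['contact_force'],1))
    print('to',p,'d',(C.inv().apply(np.array(p)-s['tcp_pos'])/500).round(4),'a',((C.inv()*T).as_rotvec()/np.pi).round(4))
E
python3 - <<'E'
from h import *
m=imaging.camera_model('wrist');s=get_state();C=rot(s['ee_rot'])
print('cam in tool',C.inv().apply(m['origin']-s['tcp_pos']),(C.inv()*rot(m['rotation'])).as_matrix().round(2))
go([470,-90,300],10.9)
E
```

```text
cam in tool [ 7.28561562e+01 -5.43039666e-02 -1.42033521e+02] [[-0.   -0.96 -0.29]
 [ 1.   -0.    0.  ]
 [-0.   -0.29  0.96]]
at [ 199.1 -538.9  230.5] t 0.15 F [-0.  -0.1 -0.2]
to [470, -90, 300] d [ 0.8193 -0.6547 -0.1377] a [-0.0005 -0.0001  0.0521]
```

```bash
python3 - <<'E'
from h import *
go([550,-70,330],100.9)
E
```

```text
at [ 199.1 -538.9  230.5] t 0.15 F [-0.  -0.1 -0.2]
to [550, -70, 330] d [ 0.9833 -0.6369 -0.1977] a [-3.000e-04 -4.000e-04 -4.479e-01]
```

step_arm([
  [[0.1, -0.06, -0.1], [0, 0, -0.05], 1],
  [[0.2, -0.13, -0.2], [0, 0, -0.1], 1],
  [[0.3, -0.2, -0.2], [0, 0, -0.15], 1],
  [[0.4, -0.26, -0.2], [0, 0, -0.2], 1],
  [[0.5, -0.32, -0.2], [0, 0, -0.25], 1],
])

```text
clock: 0.78
tcp_pos: [369.5, -313.2, 331.5]
ee_rot: [0.001, 0.841, 0.541, 0.0]
contact_force: [0.1, -1.3, -0.4]
grip_width: 0.1
grip_force: 0.0
```

```bash
python3 - <<'E'
from h import *
go([550,-70,330],100.9)
E
```

```text
at [ 369.5 -313.2  331.5] t 0.775 F [ 0.1 -1.3 -0.4]
to [550, -70, 330] d [0.5923 0.1271 0.0028] a [ 0.0003  0.0002 -0.1965]
```

step_arm([
  [[0.12, 0.025, 0], [0, 0, -0.05], 1],
  [[0.24, 0.05, 0], [0, 0, -0.1], 1],
  [[0.36, 0.075, 0], [0, 0, -0.15], 1],
  [[0.48, 0.1, 0], [0, 0, -0.196], 1],
  [[0.59, 0.127, 0], [0, 0, -0.196], 1],
])

```text
clock: 1.4
tcp_pos: [550.5, -71.4, 330.8]
ee_rot: [-0.0, 0.638, 0.77, -0.0]
contact_force: [0.2, -0.5, 0.2]
grip_width: -0.1
grip_force: 0.0
```

```bash
python3 - <<'E'
from h import *
go([550,-70,330],100.9)
p,d,m=grab('wrist'); np.savez('w1',p=p,d=d,P=pts(d,m)); cv2.imwrite('pics/w1.png',p[:,:,::-1])
E
```

```text
at [550.5 -71.4 330.8] t 1.4 F [ 0.2 -0.5  0.2]
to [550, -70, 330] d [ 0.0029 -0.0005  0.0017] a [-0.0001  0.     -0.0014]
```

View pics/w1.png

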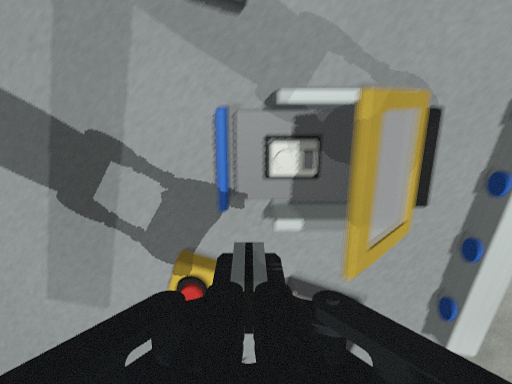

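The wrist view shows the blue plate at u≈222 (v 107–210) and the housing seated at (293,157). The yellow bar runs at u≈350–375, and station +x points right, nearly square to the image.

```bash
python3 - <<'E'
from h import *
z=np.load('w1.npz');p,P,d=z['p'],z['P'],z['d'];hsv=cv2.cvtColor(p,cv2.COLOR_RGB2HSV)
def comp(lo,hi,box):
    m=cv2.inRange(hsv,lo,hi);k=np.zeros_like(m);k[box[0]:box[1],box[2]:box[3]]=1;return (m>0)&(k>0)&(d>0)
b=comp((105,130,40),(125,255,255),(90,230,200,250));q=P[b];t=q[(q[:,2]>60)&(q[:,2]<72)]
print('plate top',len(t),cv2.minAreaRect(t[:,:2].astype(np.float32)),np.median(t[:,2]))
y=comp((15,130,60),(32,255,255),(80,285,335,440));q=P[y]
for _ in range(4):
    c=q.mean(0);n=np.linalg.svd(q-c,full_matrices=False)[2][2];n*=np.sign(n[2]);r=(q-c)@n;q=q[abs(r)<max(3,1.0*r.std())]
print('cover n',n.round(3),'yaw',np.degrees(np.arctan2(n[1],n[0])),'ang',np.arccos(n[2]),len(q),r.std())
yaw=np.arctan2(n[1],n[0])
for yw in (yaw,np.radians(10.9)):
    ex=np.array([np.cos(yw),np.sin(yw)]);ey=np.array([-ex[1],ex[0]])
    s=q[:,:2]@ex;l=q[:,:2]@ey
    print('cover ey range',np.percentile(l,[0.5,99.5]),'ex',np.percentile(s,[.5,99.5]),'z',np.percentile(q[:,2],[.5,99.5]))
    tt=t[:,:2];print('plate ex',np.percentile(tt@ex,[2,50,98]),'ey',np.percentile(tt@ey,[1,99]))
# side walls tops z~80
w=P[(abs(P[...,2]-80)<5)&(d>0)&(hsv[...,1]<60)];w=w[(w[:,0]<760)]
l=w[:,:2]@ey;print('wall ey',np.percentile(l,[1,25,50,75,99]),'front ex',np.percentile(w[:,:2]@ex,[1,3]),len(w))
E
```

```text
plate top 784 ((516.8407592773438, -80.9385986328125), (9.998002052307129, 126.02893829345703), 11.010354995727539) 64.15109918718497
cover n [0.725 0.137 0.675] yaw 10.717469273054604 ang 0.8296784338282092 5040 0.6865753864284534
cover ey range [-259.43717792  -94.72529073] ex [614.69148094 722.65928523] z [ 88.28276352 204.62896222]
plate ex [488.07782782 492.98353021 497.42759205] ey [-236.77407551 -113.80540661]
cover ey range [-261.56633165  -96.79771317] ex [614.19577106 722.01111131] z [ 88.28276352 204.62896222]
plate ex [487.55718409 492.4430368  496.8819781 ] ey [-238.34662597 -115.37732754]
wall ey [-263.35404477 -254.34334128 -107.63908084 -101.08907411  -94.71304422] front ex [557.40012807 559.41667858] 1955
```

```bash
sed -i 's/\[0,tilt,0\]/[-tilt,0,0]/' h.py; cat >> h.py <<'E'
a=np.radians(10.8);EX=np.array([np.cos(a),np.sin(a),0]);EY=np.array([-EX[1],EX[0],0])
def W(s,l,z): return s*EX+l*EY+[0,0,z]
def gos(s,l,z,tilt=0):
    st=get_state()['tcp_pos'];print('s,l,z',(st@EX).round(1),(st@EY).round(1),st[2].round(1));go(W(s,l,z).round(1),100.8,tilt)
E
python3 - <<'E'
from h import *
gos(445,-177,150,.2)
gos(445,-177,45,.2)
E
```

```text
s,l,z 531.0 -168.5 330.3
at [553.1 -66.  330.3] t 1.45 F [-2.8  5.  -0.8]
to [470.3 -90.5 150. ] d [-0.0184 -0.1729  0.36  ] a [-0.0628 -0.0014  0.0003]
s,l,z 531.0 -168.5 330.3
at [553.1 -66.  330.3] t 1.45 F [-2.8  5.  -0.8]
to [470.3 -90.5  45. ] d [-0.0193 -0.1734  0.57  ] a [-0.0628 -0.0014  0.0003]
```

step_arm([
  [[-0.005, -0.1, 0.07], [-0.03, 0, 0], 1],
  [[-0.01, -0.17, 0.17], [-0.063, 0, 0], 1],
  [[-0.018, -0.173, 0.28], [-0.063, 0, 0], 1],
  [[-0.018, -0.173, 0.39], [-0.063, 0, 0], 1],
  [[-0.018, -0.173, 0.46], [-0.063, 0, 0], 1],
])

```text
clock: 2.08
tcp_pos: [464.4, -97.3, 98.2]
ee_rot: [0.062, 0.636, 0.765, 0.076]
contact_force: [1.0, 0.6, -0.4]
grip_width: -0.1
grip_force: 0.0
```

```bash
python3 - <<'E'
from h import *
gos(445,-177,45,.2)
gos(480,-177,45,.2)
gos(535,-177,45,.2)
E
```

```text
s,l,z 438.0 -182.7 98.2
at [464.4 -97.3  98.2] t 2.075 F [ 1.   0.6 -0.4]
to [470.3 -90.5  45. ] d [ 0.0111 -0.0069  0.107 ] a [-0.0015 -0.0004 -0.0017]
s,l,z 438.0 -182.7 98.2
at [464.4 -97.3  98.2] t 2.075 F [ 1.   0.6 -0.4]
to [504.7 -83.9  45. ] d [0.0115 0.0619 0.1206] a [-0.0015 -0.0004 -0.0017]
s,l,z 438.0 -182.7 98.2
at [464.4 -97.3  98.2] t 2.075 F [ 1.   0.6 -0.4]
to [558.7 -73.6  45. ] d [0.012  0.1697 0.142 ] a [-0.0015 -0.0004 -0.0017]
```

step_arm([
  [[0.006, 0, 0.06], [0, 0, 0], 1],
  [[0.011, -0.007, 0.107], [0, 0, 0], 1],
  [[0.011, 0.013, 0.111], [0, 0, 0], 1],
  [[0.011, 0.033, 0.115], [0, 0, 0], 1],
  [[0.011, 0.05, 0.118], [0, 0, 0], 1],
])

```text
clock: 2.7
tcp_pos: [502.5, -86.7, 49.6]
ee_rot: [0.064, 0.636, 0.766, 0.076]
contact_force: [-1.5, -2.0, 1.9]
grip_width: -0.1
grip_force: 1.4
```

```bash
python3 - <<'E'
from h import *
gos(480,-177,45,.2)
gos(520,-177,45,.2)
E
```

```text
s,l,z 477.3 -179.3 49.6
at [502.5 -86.7  49.6] t 2.7 F [-1.5 -2.   1.9]
to [504.7 -83.9  45. ] d [0.0046 0.0035 0.01  ] a [-0.0002  0.0008 -0.0011]
s,l,z 477.3 -179.3 49.6
at [502.5 -86.7  49.6] t 2.7 F [-1.5 -2.   1.9]
to [544.  -76.4  45. ] d [0.0049 0.0819 0.0259] a [-0.0002  0.0008 -0.0011]
```

step_arm([
  [[0.004, 0.012, 0.01], [0, 0, 0], 1],
  [[0.004, 0.03, 0.014], [0, 0, 0], 1],
  [[0.004, 0.048, 0.017], [0, 0, 0], 1],
  [[0.004, 0.066, 0.02], [0, 0, 0], 1],
  [[0.004, 0.082, 0.023], [0, 0, 0], 1],
])

```text
clock: 3.32
tcp_pos: [542.1, -76.0, 44.3]
ee_rot: [0.062, 0.636, 0.765, 0.076]
contact_force: [-2.6, -1.2, -2.3]
grip_width: 0.1
grip_force: 1.4
```

```bash
python3 - <<'E'
from h import *
gos(533,-177,45,.2)
E
```

```text
s,l,z 518.3 -176.2 44.3
at [542.1 -76.   44.3] t 3.325 F [-2.6 -1.2 -2.3]
to [556.7 -74.   45. ] d [-0.0014  0.0291  0.0044] a [-0.0011  0.     -0.0014]
```

Continue gently, watching for the hard stop's force.

step_arm([
  [[0, 0.01, 0.002], [0, 0, 0], 1],
  [[0, 0.018, 0.003], [0, 0, 0], 1],
  [[0, 0.025, 0.004], [0, 0, 0], 1],
  [[0, 0.031, 0.005], [0, 0, 0], 1],
  [[0, 0.035, 0.006], [0, 0, 0], 1],
])

```text
clock: 3.95
tcp_pos: [558.5, -73.2, 45.3]
ee_rot: [0.062, 0.636, 0.766, 0.075]
contact_force: [-16.0, -3.7, 10.0]
grip_width: -0.5
grip_force: 8.3
```

```bash
python3 - <<'E'
from h import *
gos(533,-177,45,.2)
E
```

```text
s,l,z 534.9 -176.5 45.3
at [558.5 -73.2  45.3] t 3.95 F [-16.   -3.7  10. ]
to [556.7 -74.   45. ] d [-0.001  -0.0039 -0.0002] a [-0.0017  0.     -0.0011]
```

step_arm([
  [[0, 0.035, 0.006], [0, 0, 0], 1],
  [[0, -0.05, -0.01], [0, 0, 0], 1],
  [[0, -0.1, -0.06], [0, 0, 0], 1],
  [[0, -0.1, -0.17], [0, 0, 0], 1],
  [[0, -0.1, -0.28], [0.03, 0, 0], 1],
])

```text
clock: 4.58
tcp_pos: [483.3, -87.5, 174.5]
ee_rot: [0.033, 0.639, 0.767, 0.039]
contact_force: [1.1, -0.7, -1.2]
grip_width: 0.1
grip_force: 0.0
```

```bash
python3 - <<'E'
from h import *
gos(545,-177,330,0)
E
```

```text
s,l,z 458.3 -176.5 174.5
at [483.3 -87.5 174.5] t 4.575 F [ 1.1 -0.7 -1.2]
to [568.5 -71.7 330. ] d [ 2.000e-04  2.044e-01 -2.916e-01] a [ 0.0328  0.0003 -0.0022]
```

step_arm([
  [[0, 0, -0.1], [0.033, 0, 0], 1],
  [[0, 0.05, -0.2], [0.033, 0, 0], 1],
  [[0, 0.12, -0.28], [0.033, 0, 0], 1],
  [[0, 0.204, -0.292], [0.033, 0, 0], 1],
  [[0, 0.204, -0.292], [0.033, 0, 0], 1],
])

```text
clock: 5.2
tcp_pos: [572.1, -71.1, 330.2]
ee_rot: [0.002, 0.639, 0.77, 0.001]
contact_force: [-0.1, -0.6, -0.6]
grip_width: -0.1
grip_force: 0.0
```

```bash
python3 - <<'E'
from h import *
p,d,m=grab('wrist'); P=pts(d,m); cv2.imwrite('pics/w2.png',p[:,:,::-1]);hsv=cv2.cvtColor(p,cv2.COLOR_RGB2HSV)
b=(cv2.inRange(hsv,(105,130,40),(125,255,255))>0)&(abs(P[...,2]-65)<6)&(P[...,0]<640)
t=P[b];print('plate',len(t),np.percentile(t@EX,[2,50,98]),np.percentile(t@EY,[2,98]))
y=(cv2.inRange(hsv,(15,130,60),(32,255,255))>0)&(P[...,2]>85);q=P[y]
print('cover s',np.percentile(q@EX,[1,99]),'l',np.percentile(q@EY,[1,99]),'z',np.percentile(q[:,2],[1,99]))
w=P[(abs(P[...,2]-80)<4)&(hsv[...,1]<60)&(hsv[...,2]>90)];print('wall front',np.percentile(w@EX,[1,3,5]))
gos(625,-177,230,0)
E
```

```text
plate 998 [545.32204785 550.53034709 556.49715228] [-238.88396401 -115.37309787]
cover s [610.44161935 721.44840616] l [-258.67547317  -96.87905546] z [ 89.54925041 204.50702191]
wall front [558.32177741 560.00364859 561.46178455]
s,l,z 547.1 -176.9 329.3
at [570.5 -71.2 329.3] t 5.25 F [-0.8  0.3 -0.7]
to [647.1 -56.8 230. ] d [0.0004 0.1554 0.1989] a [ 0.0007  0.0003 -0.0011]
```

View pics/w2.png

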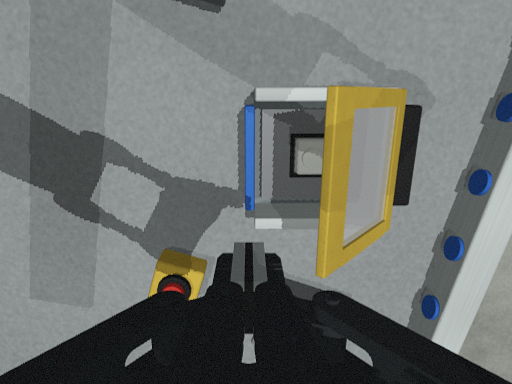

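The second view shows the blue plate at u≈249, just in front of the walls as expected when home. The housing is still framed in its nest at (310,157), and the cover is unmoved. Next I'll go over the bar.

step_arm([
  [[0, 0.09, 0], [0, 0, 0], 1],
  [[0, 0.172, 0.06], [0, 0, 0], 1],
  [[0, 0.172, 0.15], [0, 0, 0], 1],
  [[0, 0.172, 0.22], [0, 0, 0], 1],
  [[0, 0.172, 0.22], [0, 0, 0], 1],
])

```text
clock: 5.88
tcp_pos: [651.2, -55.2, 215.0]
ee_rot: [-0.003, 0.639, 0.769, -0.001]
contact_force: [-0.2, -0.1, 1.0]
grip_width: 0.0
grip_force: 0.0
```

```bash
python3 - <<'E'
from h import *
for x in ((634,194),(610,168),(594,142),(584,114),(579,85)): gos(x[0],-177,x[1],0)
E
```

```text
s,l,z 629.3 -176.3 215.0
at [651.2 -55.2 215. ] t 5.875 F [-0.2 -0.1  1. ]
to [655.9 -55.1 194. ] d [-0.0016  0.0096  0.0419] a [-0.002  -0.001  -0.0015]
s,l,z 629.3 -176.3 215.0
at [651.2 -55.2 215. ] t 5.875 F [-0.2 -0.1  1. ]
to [632.4 -59.6 168. ] d [-0.002  -0.0379  0.0942] a [-0.002  -0.001  -0.0015]
s,l,z 629.3 -176.3 215.0
at [651.2 -55.2 215. ] t 5.875 F [-0.2 -0.1  1. ]
to [616.6 -62.6 142. ] d [-0.0023 -0.0697  0.1464] a [-0.002  -0.001  -0.0015]
s,l,z 629.3 -176.3 215.0
at [651.2 -55.2 215. ] t 5.875 F [-0.2 -0.1  1. ]
to [606.8 -64.4 114. ] d [-0.0025 -0.0893  0.2025] a [-0.002  -0.001  -0.0015]
s,l,z 629.3 -176.3 215.0
at [651.2 -55.2 215. ] t 5.875 F [-0.2 -0.1  1. ]
to [601.9 -65.4  85. ] d [-0.0028 -0.099   0.2606] a [-0.002  -0.001  -0.0015]
```

Contact, then the first part of the arc at moderate speed.

step_arm([
  [[-0.001, 0.009, 0.025], [0, 0, 0], 1],
  [[-0.001, 0.009, 0.042], [0, 0, 0], 1],
  [[-0.001, -0.007, 0.06], [0, 0, 0], 1],
  [[-0.001, -0.023, 0.077], [0, 0, 0], 1],
  [[-0.002, -0.038, 0.094], [0, 0, 0], 1],
])

```text
clock: 6.5
tcp_pos: [634.8, -60.1, 171.6]
ee_rot: [0.0, 0.639, 0.769, 0.0]
contact_force: [-0.2, 0.9, 2.9]
grip_width: 0.0
grip_force: 0.9
```

```bash
python3 - <<'E'
from h import *
for x in ((594,142),(584,114),(579,85)): gos(x[0],-177,x[1],0)
E
```

```text
s,l,z 612.3 -178.0 171.6
at [634.8 -60.1 171.6] t 6.5 F [-0.2  0.9  2.9]
to [616.6 -62.6 142. ] d [ 0.0017 -0.0367  0.0591] a [ 0.0002  0.     -0.0014]
s,l,z 612.3 -178.0 171.6
at [634.8 -60.1 171.6] t 6.5 F [-0.2  0.9  2.9]
to [606.8 -64.4 114. ] d [ 0.0018 -0.0567  0.1151] a [ 0.0002  0.     -0.0014]
s,l,z 612.3 -178.0 171.6
at [634.8 -60.1 171.6] t 6.5 F [-0.2  0.9  2.9]
to [601.9 -65.4  85. ] d [ 0.0016 -0.0667  0.1731] a [ 0.0002  0.     -0.0014]
```

Force is 2.9 N upward, so the tip is on the bar and it is moving.

step_arm([
  [[0.001, -0.018, 0.03], [0, 0, 0], 1],
  [[0.001, -0.036, 0.06], [0, 0, 0], 1],
  [[0.001, -0.047, 0.088], [0, 0, 0], 1],
  [[0.001, -0.056, 0.115], [0, 0, 0], 1],
  [[0.001, -0.062, 0.14], [0, 0, 0], 1],
])

```text
clock: 7.12
tcp_pos: [604.7, -65.3, 100.9]
ee_rot: [0.0, 0.639, 0.769, 0.0]
contact_force: [1.6, -1.0, 1.8]
grip_width: 0.1
grip_force: 0.7
```

```bash
python3 - <<'E'
from h import *
for x in ((579,90),(579,84)): gos(x[0],-177,x[1],0)
E
```

```text
s,l,z 581.7 -177.4 100.9
at [604.7 -65.3 100.9] t 7.125 F [ 1.6 -1.   1.8]
to [601.9 -65.4  90. ] d [ 0.0008 -0.0055  0.0217] a [ 0.0001  0.     -0.0014]
s,l,z 581.7 -177.4 100.9
at [604.7 -65.3 100.9] t 7.125 F [ 1.6 -1.   1.8]
to [601.9 -65.4  84. ] d [ 0.0008 -0.0055  0.0337] a [ 0.0001  0.     -0.0014]
```

step_arm([
  [[0, -0.004, 0.012], [0, 0, 0], 1],
  [[0, -0.005, 0.02], [0, 0, 0], 1],
  [[0, -0.005, 0.026], [0, 0, 0], 1],
  [[0, -0.005, 0.03], [0, 0, 0], 1],
  [[0, -0.005, 0.03], [0, 0, 0], 1],
])

```text
clock: 7.75
tcp_pos: [602.0, -65.4, 89.8]
ee_rot: [-0.001, 0.639, 0.769, -0.001]
contact_force: [-10.3, 3.6, 20.3]
grip_width: -0.1
grip_force: 10.3
```

```bash
python3 - <<'E'
from h import *
gos(579,-177,84,0)
E
```

```text
s,l,z 579.1 -177.1 89.8
at [602.  -65.4  89.8] t 7.75 F [-10.3   3.6  20.3]
to [601.9 -65.4  84. ] d [ 0.0001 -0.0002  0.0117] a [-0.0006 -0.0001 -0.0012]
```

Cover shut: 20 N at z = 89.8 mm, as expected. I'll lift and look over the farthest green button.

step_arm([
  [[0, 0, -0.1], [0, 0, 0], 1],
  [[0, 0, -0.22], [0, 0, 0], 1],
  [[0.1, -0.02, -0.3], [0, 0, 0], 1],
  [[0.22, -0.04, -0.3], [0, 0, 0], 1],
  [[0.34, -0.06, -0.3], [0, 0, 0], 1],
])

```text
clock: 8.38
tcp_pos: [541.4, 97.4, 237.7]
ee_rot: [0.001, 0.639, 0.769, 0.001]
contact_force: [0.8, -0.1, 1.1]
grip_width: 0.1
grip_force: 0.0
```

step_arm([
  [[0.12, 0, 0], [0, 0, 0], 1],
  [[0.22, 0, 0], [0, 0, 0], 1],
  [[0.27, 0, 0], [0, 0, 0], 1],
  [[0.27, 0, 0], [0, 0, 0], 1],
  [[0.27, 0, 0], [0, 0, 0], 1],
])

```text
clock: 9.0
tcp_pos: [517.1, 228.0, 236.5]
ee_rot: [0.0, 0.639, 0.769, -0.0]
contact_force: [-0.4, -0.5, -0.3]
grip_width: 0.4
grip_force: 0.0
```

```bash
python3 - <<'E'
from h import *
p,d,m=grab('wrist'); P=pts(d,m); cv2.imwrite('pics/w3.png',p[:,:,::-1]);hsv=cv2.cvtColor(p,cv2.COLOR_RGB2HSV)
k,l,st,ce=cv2.connectedComponentsWithStats(cv2.inRange(hsv,(50,120,30),(75,255,255)))
for i in range(1,k):
    q=P[(l==i)&(d>0)]
    if len(q)<60: continue
    t=q[abs(q[:,2]-67)<4]; print(len(q),st[i],np.percentile(q[:,2],[5,50,95]),cv2.minEnclosingCircle(t[:,:2].astype(np.float32)) if len(t) else '')
p2,d2,m2=grab('top');P2=pts(d2,m2);h2=cv2.cvtColor(p2,cv2.COLOR_RGB2HSV);q=P2[(cv2.inRange(h2,(15,130,60),(32,255,255))>0)&(P2[...,0]>560)&(P2[...,0]<740)&(abs(P2[...,1]+60)<150)]
print('cover z',np.percentile(q[:,2],[2,50,98]))
go([520,310,110],100.8)
E
```

```text
1013 [ 252   71   36   38 1017] [64.28978099 66.19951341 67.48490408] ((520.8511962890625, 309.7794189453125), 15.69424819946289)
1042 [  15  140   40   35 1047] [57.64953908 65.92911403 67.35084761] ((313.9937744140625, 208.55587768554688), 16.462993621826172)
767 [181 236  32  33 771] [58.32837783 66.03376558 67.37433805] ((478.5263671875, 139.10598754882812), 16.01883888244629)
cover z [85.14745461 90.00972639 95.37106193]
at [517.3 227.6 236.6] t 9.1 F [0.1 1.  0.4]
to [520, 310, 110] d [0.1612 0.0353 0.2531] a [-0.      0.0001 -0.0018]
```

View pics/w3.png

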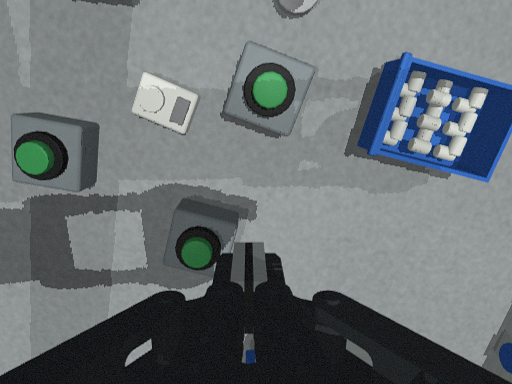

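The target button is at px (270,90), i.e. (521,310,67) with radius 16 mm. It is the farthest of the four (r 606 mm). The cover lies flat at z≈90.

step_arm([
  [[0.1, 0.02, 0], [0, 0, 0], 1],
  [[0.161, 0.036, 0.08], [0, 0, 0], 1],
  [[0.161, 0.036, 0.18], [0, 0, 0], 1],
  [[0.161, 0.036, 0.28], [0, 0, 0], 1],
  [[0.161, 0.036, 0.31], [0, 0, 0], 1],
])

```text
clock: 9.72
tcp_pos: [517.7, 309.3, 77.9]
ee_rot: [-0.002, 0.64, 0.769, -0.003]
contact_force: [-1.3, -1.0, -0.1]
grip_width: 0.1
grip_force: 0.0
```

```bash
python3 - <<'E'
from h import *
go([521,310,59],100.8)
E
```

```text
at [517.7 309.3  77.9] t 9.725 F [-1.3 -1.  -0.1]
to [521, 310, 59] d [0.0003 0.0069 0.0377] a [-0.0022  0.0004 -0.0018]
```

step_arm([
  [[0, 0.003, 0.012], [0, 0, 0], 1],
  [[0, 0.003, 0.022], [0, 0, 0], 1],
  [[0, 0.003, 0.031], [0, 0, 0], 1],
  [[0, 0.003, 0.037], [0, 0, 0], 1],
  [[0, 0.003, 0.037], [0, 0, 0], 1],
])

```text
clock: 10.35
tcp_pos: [522.4, 311.7, 64.1]
ee_rot: [0.001, 0.639, 0.769, 0.001]
contact_force: [2.0, 0.7, 3.2]
grip_width: -0.1
grip_force: 1.5
```

step_arm([
  [[0, 0, 0.005], [0, 0, 0], 1],
  [[0, 0, 0.01], [0, 0, 0], 1],
  [[0, 0, 0.014], [0, 0, 0], 1],
  [[0, 0, 0.016], [0, 0, 0], 1],
  [[0, 0, 0.016], [0, 0, 0], 1],
])

```text
clock: 10.98
tcp_pos: [522.8, 311.8, 60.6]
ee_rot: [0.001, 0.639, 0.769, 0.001]
contact_force: [-9.6, -5.3, 32.0]
grip_width: 0.1
grip_force: 16.3
```

Hard stop reached: 32 N at z = 60.6 mm, so the button is 6 mm down. Releasing and moving clear.

step_arm([
  [[0, 0, -0.02], [0, 0, 0], 1],
  [[0, 0, -0.1], [0, 0, 0], 1],
  [[0, 0, -0.2], [0, 0, 0], 1],
  [[0, 0, -0.3], [0, 0, 0], 1],
  [[0, 0, -0.3], [0, 0, 0], 1],
])

```text
clock: 11.6
tcp_pos: [523.5, 312.4, 209.9]
ee_rot: [0.002, 0.639, 0.769, 0.004]
contact_force: [0.2, 0.0, -0.0]
grip_width: 0.1
grip_force: 0.0
```

step_arm([
  [[-0.08, 0, 0], [0, 0, 0], 1],
  [[-0.16, 0, 0], [0, 0, 0], 1],
  [[-0.2, 0, 0], [0, 0, 0], 1],
  [[-0.2, 0, 0], [0, 0, 0], 1],
  [[-0.2, 0, 0], [0, 0, 0], 1],
])

```text
clock: 12.22
tcp_pos: [539.2, 214.0, 204.7]
ee_rot: [-0.001, 0.639, 0.769, -0.0]
contact_force: [-0.6, 0.5, 1.3]
grip_width: -0.1
grip_force: 0.0
```

```bash
python3 - <<'E'
from h import *
p,d,m=grab('wrist'); P=pts(d,m);hsv=cv2.cvtColor(p,cv2.COLOR_RGB2HSV)
q=P[(cv2.inRange(hsv,(50,120,30),(75,255,255))>0)&(np.hypot(P[...,0]-521,P[...,1]-310)<14)];print('button z',np.percentile(q[:,2],[10,50,90]))
p,d,m=grab('top');P=pts(d,m);hsv=cv2.cvtColor(p,cv2.COLOR_RGB2HSV);cv2.imwrite('pics/end.png',cv2.resize(p[:,:,::-1],(768,576)))
q=P[(cv2.inRange(hsv,(15,130,60),(32,255,255))>0)&(P[...,0]>560)&(P[...,0]<740)&(abs(P[...,1]+60)<150)];print('cover z',np.percentile(q[:,2],[2,50,98]))
q=P[(cv2.inRange(hsv,(105,130,40),(125,255,255))>0)&(abs(P[...,2]-65)<8)&(abs(P[...,1]+75)<75)&(P[...,0]<620)];print('plate s',np.percentile(q@EX,[5,50,95]))
E
```

```text
button z [65.33793428 66.31849353 67.26435999]
cover z [84.97709585 90.11789501 94.98838181]
plate s [547.25830436 550.96613208 554.64177498]
```

View pics/end.png

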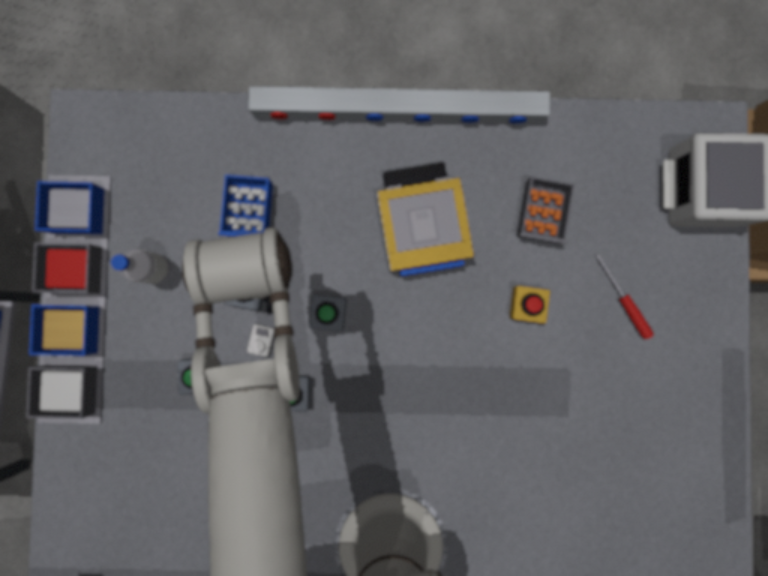

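The final view shows the cover flat at (427,225) with the housing visible under the pane at (424,225). The blue plate is home at (433,267), the bench items I can see are unmoved, and the arm is clear.

```bash
python3 -c "
from workcell import ticket;print(ticket.sign_off())"
```

```text
the job is handed in; nothing more can be done
None
```

The job is handed in, with no verdict returned: the slide is home, the cover is shut, the green start button was pressed fully down and is up again, and the arm is clear after 12 s of the 54 s allowed.

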